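# Set a straightedge against two marking pins and weight it down

## Robot

A 6-joint arm with a two-finger parallel gripper is mounted at the origin on a cart in front of the work surface, level with it; the furniture and walls round the work are solid. World frame = base frame: x ahead of the robot, y to its left, z up, the work surface at z = 0. Lengths are in mm, angles in rad, forces in N, time in s.
With the tool pointing down it reaches from about 250 to 775 mm from the base axis. Payload 4 kg.
Tool frame: the origin (TCP) lies on the front face of the gripper's body, between the roots of the fingers; the fingertips stand bot.tip_reach ahead of it and the grasp point (between the pads) lies 78 mm ahead of it (bot.tip_reach is the distance from the TCP to the fingertips, in mm); z points along the fingers, y is the line along which they close (so a half turn about z gives the same grasp; the last joint's range is limited). The gripper opens to 94 mm and grips with 3 to 60 N. Pads are 16 mm wide; open, the fingers measure 119 mm over their backs; the gripper's body (75 mm by 177 mm) begins 78 mm behind the grasp point.
Start: joints at [1.132, 0.087, 1.371, -0, 1.684, -0.103], TCP at [181.245, 519.289, 302.706] pointing down, gripper open.
Joint ranges: [-3.1, 3.1], [-0.76, 2.03], [0.27, 2.55], [-1.08, 4.22], [0.17, 2.65], [-2.57, 2.57]. Speed limits (rad/s): [2.79, 2.79, 3.14, 3.14, 3.14, 3.14].

## Interface

Orientations are given as a rotation vector (axis times angle).
In Python, from bench import bot, cams gives the robot as it stands.
- The arm moves only by the tool arm_command, never from a script. Its argument "commands" is a list of rows, each a list of 5 numbers: the shift along the tool's x, y, z in mm, then the turn about the tool's z in rad, then the opening, from 0 (shut) to 1 (fully open). A call has exactly 10 rows; each row is the pose to reach, as a shift and turn from the pose commanded when the call began, along the tool's axes at that moment; what a row does not reach only later rows make up. A row lasts 1/12 s, in which the tool goes at most 41.7 mm and 7.16 degrees, less where a joint would pass 70% of its speed; a pose out of reach is approached as far as the arm can. A call with a gripper value outside its range is refused whole. The fingers move at their own pace and stop on an object; the grip force is fixed at half the most. Time passes only in rows, so rows that repeat a pose let the fingers close, or fill a call up. It gives the time, the measured TCP pose, the force, the opening and the grip force at its end, in the units of the state.
- bot.get_state(): the state, without advancing time (a new reading comes with each control period).
- cams.read_camera(name): name is "scene" or "side" or "wrist"; returns the picture (420x560x3 uint8, red, green, blue); there is no depth.
- cams.calibration(name): a dict with "vertical_fov" (degrees; the focal length in pixels is half the picture's height over the tangent of half this angle, whatever the lens; pixels are square), "cx", "cy" (the principal point, pixels), "view" (4x4, takes a point from world to camera coordinates). Camera axes: x right, y down, z forward; pixel columns grow to the right and rows downward; lengths in mm; the calibration is good to about 2 mm. A picture is of the moment at which its call begins: read the wrist's pose just before it. calibration takes no time and is no camera call; for the wrist camera it gives the pose at the moment of the call.
- bot.finish_job(): hands the job in; it is judged then, once.
The state is a dict: "clock": time; "joint_positions": joint angles; "joint_velocities": joint speeds; "tau": joint torques, N m; "ee_pos": TCP position; "tool_rot": TCP orientation; "force": force on the tool from outside, world axes, zero at the start; "ft_torque": the same for the moment, N m; "width": finger opening in mm; "grasp_force": force on a finger pad.
Only numpy, scipy, OpenCV 4.12 (cv2) and the standard library are available. Lean on these libraries where they do the work, as an engineer would, in place of code of your own. Each camera call takes 0.05 s, during which the arm holds its last target. There are 200 camera calls.

## Task

The new shelf board has to be trimmed to a crooked wall, and the two red-headed pins stand on the marks for the cut. Slide the aluminium straightedge gently along the board until its edge bears firmly on both pins at once (at least 2.5 N on each, but the thin pins bend above 7 N), then set the jam jar down gently, upright, on the middle of the straightedge so that it stays put against both pins for drawing the line. Leave the other things where they are.

Things in the scene. Friction and masses are not known exactly. Their poses are not given: they have to be found in the camera images.
- straightedge: Loose box-section aluminium bar with black end caps, flat on the board: 260 long (own x), 50 wide (own y), 16 thick, 0.33 to 0.77 kg. Origin at the centre of its underside, z up. Starts 40 to 150 mm short of the pins, on their right seen from the robot. Its +y long edge (25 mm from the origin) must bear on the pins; the -y long edge is free for pushing, towards the robot's left.
- pin_near: Thin steel marking pin, upright and fixed in the board, nearer to the robot. Shank 6 mm in diameter and 22 tall, on it a red ball head 11 mm across, 31.5 tall in all; pencilled cross at its foot. Origin on its axis at the board's upper face. Rigid to the touch; more than 7 N on it would bend it.
- pin_far: The same kind of pin, farther from the robot, 150 to 172 mm from the first. Origin on its axis at the board's upper face; more than 7 N on it would bend it.
- shelf_board: Light wooden shelf board, 200 (own x) by 360 (own y) by 18 thick, fixed on the worktop by a non-slip mat. Origin at the centre of its underside; upper face 18 mm above the worktop. The straightedge slides on it with 1 to 7 N of dry friction; pushed at one point it may turn or wedge on the pin it meets first, pushed at two points at once it lines up with them.
- jam_jar: Closed full glass jam jar, 0.33 kg, 86 tall, with a round red lid 65 mm across at 75 to 86 mm height; the body is 62 (own x) by 69 (own y). Stands upright on the bare worktop to the left or right of the board. Origin at the centre of its underside, z up.
- mug: Yellow mug, 83 mm in diameter, 92 tall, with a handle; a bystander on the other side of the board. Origin at the centre of its underside.
- pen: Black pen, 145 mm long, lying on the left part of the board; a bystander. Origin at its middle.
- tape_roll: Roll of beige tape, 98 mm in diameter and 25 tall, lying on the worktop beyond the board on the left; a bystander.
- keys: Bunch of keys with a blue tag, about 120 mm long and 8 thick, on the worktop beyond the board on the right; a bystander.

How it is judged (in metres and radians):
On the way:
1. the straightedge bears firmly on both pins at once (more than 2.5 N on each) (contact force between straightedge and pin_near above 2.5 N and contact force between straightedge and pin_far above 2.5 N and y of each of pin_near, pin_far in the frame of straightedge above 0.026 m), for 0.2 s.
At the end, for the whole second after the job is handed in: The straightedge lies with its edge against both pins (gap at each under 1.5 mm), the jam jar stands upright and at rest on it, its centre within 45 mm of the middle of its length (y of pin_near in the frame of straightedge between 0.026 and 0.0295 m and y of pin_far in the frame of straightedge between 0.026 and 0.0295 m and x of pin_near in the frame of straightedge above -0.125 m and x of pin_far in the frame of straightedge below 0.125 m and contact force between jam_jar and straightedge above 1.5 N and x of jam_jar in the frame of straightedge between -0.045 and 0.045 m and angle between jam_jar's own z axis and vertical below 0.06 rad and linear speed of jam_jar below 0.02 m/s and linear speed of straightedge below 0.01 m/s); the robot touches nothing.
It fails at once if a pin is pressed with more than 7 N (contact force between anything else and pin_near above 7 N or contact force between anything else and pin_far above 7 N).
It fails at once if the jam jar is dropped or slammed on the straightedge (more than 40 N) (contact force between jam_jar and straightedge above 40 N).
It fails at once if a bystander is moved by more than 30 mm (distance of any of mug, pen, tape_roll, keys from where it was at the start of the episode above 0.03 m).
It also fails if it takes over 72 s, if anything falls off the work surface, if the arm or the gripper's body presses on something with over 40 N, if the wrist force passes 120 N, or if a joint passes its speed limit or range.

## Working session

There is one attempt and no reset: what is moved stays moved. The work goes in short steps, Python scripts to look and compute and a tool call to move; the robot and the scene stay as the last step left them, time stands still between calls to the robot, and variables do not carry over. Pictures are saved under pics/ and viewed, at most 10 in all, crops included, and the job is handed in when it is done.

Besides the shell and the picture viewer there is one more tool, called after "Call:" by a JSON object that holds its "method" and its "body". arm_command: Moves the arm, as the interface text tells. Its arguments: {"type":"object","properties":{"commands":{"type":"array","items":{"type":"array","items":{"type":"number"}}}},"required":["commands"]}

```bash
mkdir -p pics; cat > h.py <<'E'
import numpy as np,cv2
from bench import bot,cams
from scipy.spatial.transform import Rotation as R
def shot(n,f=None):
    c=cams.calibration(n); im=cams.read_camera(n)
    if f: cv2.imwrite('pics/'+f,im[:,:,::-1])
    return im,c
def ray(c,u,v):
    f=210/np.tan(np.radians(c['vertical_fov'])/2); V=np.array(c['view'])
    d=V[:3,:3].T@np.array([(u-c['cx'])/f,(v-c['cy'])/f,1]); o=-V[:3,:3].T@V[:3,3]
    return o,d
def onz(c,u,v,z):
    o,d=ray(c,u,v); return o+d*(z-o[2])/d[2]
def tri(rs):
    A=0;b=0
    for o,d in rs:
        d=d/np.linalg.norm(d);P=np.eye(3)-np.outer(d,d);A=A+P;b=b+P@o
    return np.linalg.solve(A,b)
def proj(c,p):
    f=210/np.tan(np.radians(c['vertical_fov'])/2); q=np.array(c['view'])@np.r_[p,1]
    return q[:2]/q[2]*f+[c['cx'],c['cy']]
E
python3 - <<'E'
from h import *
a,_=shot('scene');b,_=shot('side');w,c=shot('wrist')
cv2.imwrite('pics/a.png',a[:,:,::-1]);cv2.imwrite('pics/b.png',b[:,:,::-1])
s=bot.get_state();print(s,bot.tip_reach)
for n in('scene','side','wrist'):
    c=cams.calibration(n);print(n,c['vertical_fov'],c['cx'],c['cy'],ray(c,280,210))
E
```

```text
{'clock': 0.15, 'joint_positions': array([ 1.13192448e+00,  8.78518955e-02,  1.37189870e+00,  5.11488284e-05,
        1.68363200e+00, -1.03105347e-01]), 'joint_velocities': array([ 0.00281413, -0.00212534, -0.00531056, -0.0009327 , -0.00023946,
        0.00082755]), 'tau': array([ 1.34504564e-03, -3.40644658e+01, -3.02794325e+01,  7.18736323e-02,
        3.04858095e-02, -1.11256054e-04]), 'ee_pos': array([181.1070535 , 519.05650647, 301.74073985]), 'tool_rot': array([-5.24849451e-01, -3.09690366e+00,  2.68720259e-03]), 'force': array([0.22435676, 0.34309313, 0.12483947]), 'ft_torque': array([0.02561509, 0.0081188 , 0.04222779]), 'grasp_force': 0.0, 'width': 94.13725570431407} 97.19999999999999
scene 42.13938792301564 271.937184110975 215.6085034543127 (array([-268.78362372, -435.78681341, 1073.63855305]), array([ 0.61489542,  0.2973892 , -0.73060794]))
side 45.82651699883587 278.1090130911468 212.22723120856938 (array([  50.14558423, 1303.42403488,  744.72230479]), array([ 0.31540279, -0.84106629, -0.4395033 ]))
wrist 70.66762695803577 283.099551724131 209.6184242775223 (array([105.44328365, 545.48142239, 383.54699123]), array([ 0.25467572, -0.10209463, -0.96167984]))
```

View pics/a.png

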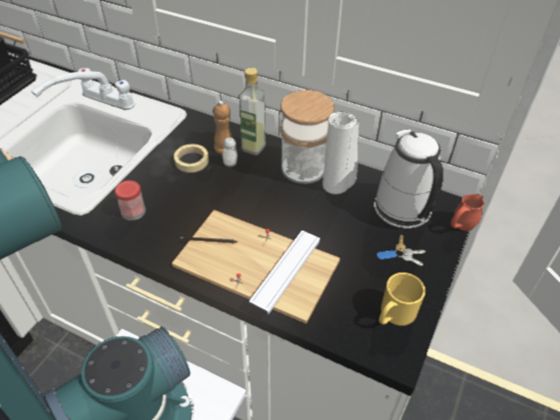

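View pics/b.png

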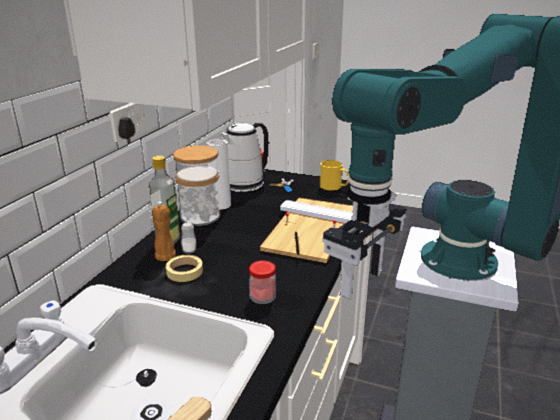

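The scene picture shows the pin heads at about (239,276) and (267,232), the straightedge from (313,234) to (262,305), the jar lid at (129,190) and the mug at (402,298). In the side picture the jar lid is at (262,270).

```bash
python3 - <<'E'
from h import *
res={}
for n,f in(('scene','a'),('side','b')):
    im=cv2.imread(f'pics/{f}.png');c=cams.calibration(n);hsv=cv2.cvtColor(im,cv2.COLOR_BGR2HSV)
    m=(((hsv[...,0]<6)|(hsv[...,0]>174))&(hsv[...,1]>150)&(hsv[...,2]>90)).astype(np.uint8)
    k,l,st,ce=cv2.connectedComponentsWithStats(m)
    for i in range(1,k):
        if st[i,4]>4: print(n,st[i],ce[i].round(1),onz(c,*ce[i],44).round(),onz(c,*ce[i],86).round())
    if n=='scene':
        m=((hsv[...,1]<40)&(hsv[...,2]>150)).astype(np.uint8);m[:225]=0;m[315:]=0;m[:,:235]=0;m[:,330:]=0
        k,l,st,ce=cv2.connectedComponentsWithStats(m);i=1+st[1:,4].argmax()
        cn=cv2.findContours((l==i).astype(np.uint8),0,2)[0][0];r=cv2.minAreaRect(cn);print(st[i],r)
        for p in cv2.boxPoints(r): print(p,onz(c,*p,34).round())
E
```

```text
scene [130 189  10  10  23] [134.7 194.5] [472. 352.  44.] [442. 320.  86.]
scene [266 229   4   3   8] [267.5 230. ] [522. -19.  44.] [490. -36.  86.]
scene [237 274   3   3   7] [238.3 275. ] [368. -23.  44.] [342. -40.  86.]
[ 249  231   71   82 2004] ((285.44000244140625, 270.58001708984375), (23.800003051757812, 92.80000305175781), 36.869895935058594)
[248.08 300.56] [322. -74.  34.]
[303.76    226.32002] [583. -92.  34.]
[322.8     240.60004] [ 562. -154.   34.]
[267.12    314.84003] [ 309. -129.   34.]
side [261 152   3   2   5] [261.8 152.4] [ 818. -527.   44.] [ 772. -418.   86.]
side [285 212   3   4   8] [286.2 213.8] [525. -19.  44.] [497.  60.  86.]
side [333 221   3   2   6] [334.  221.5] [370. -19.  44.] [351.  60.  86.]
side [249 260  27  19 407] [261.9 269. ] [476. 303.  44.] [450. 363.  86.]
```

Call:
{"method": "arm_command", "body": {"commands": [[-30,-34,0,0.08,1],[-60,-68,0,0.16,1],[-90,-102,0,0.24,1],[-118,-134,0,0.32,1],[-146,-166,0,0.4,1],[-174,-198,0,0.48,1],[-202,-230,0,0.56,1],[-230,-260,0,0.64,1],[-258,-290,0,0.72,1],[-284,-320,0,0.8,1]]}}

```text
clock: 0.98
ee_pos: [339.7, 132.1, 302.6]
tool_rot: [1.694, 2.645, 0.001]
force: [1.0, -0.2, -0.3]
width: 94.4
grasp_force: 0.0
```

Call:
{"method": "arm_command", "body": {"commands": [[-30,2,0,0.06,1],[-60,4,0,0.12,1],[-90,6,0,0.18,1],[-120,8,0,0.24,1],[-150,10,0,0.3,1],[-180,13,0,0.37,1],[-210,15,0,0.435,1],[-210,15,0,0.435,1],[-210,15,0,0.435,1],[-210,15,0,0.435,1]]}}

```text
clock: 1.82
ee_pos: [441.5, -49.8, 302.3]
tool_rot: [-2.22, -2.221, 0.0]
force: [0.4, 0.3, -0.2]
width: 94.2
grasp_force: 0.0
```

```bash
python3 - <<'E'
from h import *
w,c=shot('wrist','w1.png');s=bot.get_state();print(s['ee_pos'],s['tool_rot'],s['force'],s['ft_torque'],c['view'])
E
```

```text
[441.37954705 -49.41778235 302.52154675] [-2.21938633e+00 -2.22232896e+00 -2.08069098e-04] [ 0.21331222  0.87162041 -0.5080468 ] [-0.04286252  0.10278188 -0.0376093 ] [[ 9.99999986e-01 -6.73128997e-05 -1.54808746e-04 -4.40533386e+02]
 [-2.27207902e-05 -9.62384602e-01  2.71690776e-01 -7.59031155e+01]
 [-1.67273847e-04 -2.71690768e-01 -9.62384590e-01  3.77782949e+02]
 [ 0.00000000e+00  0.00000000e+00  0.00000000e+00  1.00000000e+00]]
```

View pics/w1.png

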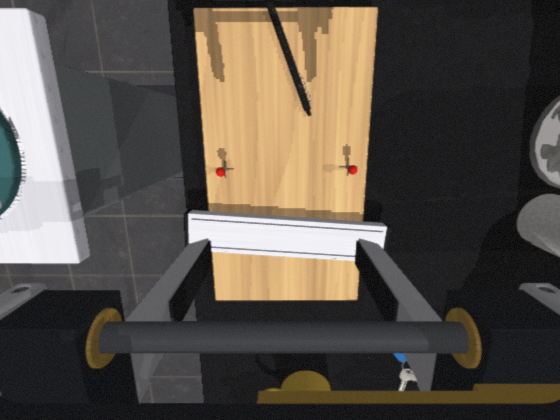

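The pin heads are at (221,172) and (352,170), and the bar's top face runs from (190,215) to (385,228). The pen is at (290,60) and the mug is low in the picture near (305,380).

```bash
python3 - <<'E'
from h import *
im=cv2.imread('pics/w1.png');c=cams.calibration('wrist');hsv=cv2.cvtColor(im,cv2.COLOR_BGR2HSV)
cs=cams.calibration('scene');cd=cams.calibration('side')
m=(((hsv[...,0]<6)|(hsv[...,0]>174))&(hsv[...,1]>150)&(hsv[...,2]>90)).astype(np.uint8)
k,l,st,ce=cv2.connectedComponentsWithStats(m)
sc={0:((238.3,275),(334,221.5)),1:((267.5,230),(286.2,213.8))}
P=[]
for i in range(1,k):
    if st[i,4]>20:
        j=int(ce[i][0]>280)
        p=tri([ray(c,*ce[i]),ray(cs,*sc[j][0]),ray(cd,*sc[j][1])]);print('pin',ce[i],onz(c,*ce[i],44),p);P.append(onz(c,*ce[i],44))
m=((hsv[...,1]<40)&(hsv[...,2]>150)).astype(np.uint8);m[:,:188]=0;m[:200]=0;m[270:]=0;m[:,400:]=0
# edges: per-column first/last bright
xs=np.arange(225,345);top=[np.where(m[:,x])[0].min() for x in xs];bot_=[np.where(m[:,x])[0].max()+1 for x in xs]
for nm,t in(('+y',top),('-y',bot_)):
    a=np.polyfit(xs,t,1)
    for z in (18,34):
        p,q=[onz(c,x,np.polyval(a,x),z) for x in (225,345)];print(nm,z,p.round(1),q.round(1),'ang',np.arctan2(q[1]-p[1],q[0]-p[0]))
r=m[225:240];ee=[(np.where(q)[0].min(),np.where(q)[0].max()) for q in r];print(ee[::5])
for e in (ee[5][0],ee[5][1]):print(onz(c,e,230,34))
s=cv2.imread('pics/a.png');h=cv2.cvtColor(s,cv2.COLOR_BGR2HSV)
y=((abs(h[...,0].astype(int)-23)<6)&(h[...,1]>170)).astype(np.uint8);y[:,:370]=0;y[340:]=0
k,l,st,ce=cv2.connectedComponentsWithStats(y);i=1+st[1:,4].argmax();print(st[i]);x0,y0,w,hh=st[i][:4]
print('mug top-left/right/bottom',onz(cs,x0,y0+10,92),onz(cs,x0+w,y0+10,92),onz(cs,x0+w/2,y0+hh,0))
E
```

```text
pin [352.03389831 169.44067797] [519.84353307 -18.13122231  44.        ] [522.54861682 -18.51459238  43.57297748]
pin [220.24590164 171.67213115] [368.16699502 -20.80990445  44.        ] [369.06833563 -21.44900157  42.90422687]
+y 18 [365.5 -81.6  18. ] [521.3 -92.4  18. ] ang -0.06894403921388176
+y 34 [368.8 -76.8  34. ] [517.7 -87.1  34. ] ang -0.06894403921388186
-y 18 [ 362.8 -133.6   18. ] [ 524.3 -144.8   18. ] ang -0.06908527814581426
-y 34 [ 366.2 -126.5   34. ] [ 520.6 -137.1   34. ] ang -0.06908527814581433
[(np.int64(188), np.int64(373)), (np.int64(188), np.int64(386)), (np.int64(189), np.int64(385))]
[321.46675227 -95.63380333  34.        ]
[569.62377792 -95.48304453  34.        ]Traceback (most recent call last):
  File "<stdin>", line 23, in <module>
ValueError: attempt to get argmax of an empty sequence
```

Call:
{"method": "arm_command", "body": {"commands": [[-38,1,0,-0.01,1],[-76,3,0,-0.018,1],[-111,4,0,-0.018,1],[-111,4,35,-0.018,1],[-111,4,70,-0.018,1],[-111,4,105,-0.018,1],[-111,4,140,-0.018,1],[-111,4,165,-0.018,1],[-111,4,178,-0.018,1],[-111,4,180,-0.018,1]]}}

```text
clock: 2.7
ee_pos: [443.7, -158.8, 119.3]
tool_rot: [-2.194, -2.239, 0.003]
force: [-0.1, 0.3, -0.0]
width: 94.2
grasp_force: 0.0
```

```bash
python3 - <<'E'
from h import *
w,c=shot('wrist','w2.png');
for _ in range(4):cams.read_camera('wrist')
s=bot.get_state();print(s['ee_pos'],s['tool_rot'],s['force'],s['ft_torque'])
E
```

```text
[ 446.90172593 -161.21847927  124.67316169] [2.19783513e+00 2.23972373e+00 2.05420809e-03] [-0.06776952  0.09586092  0.3638429 ] [-0.07807458  0.06455367  0.04628768]
```

View pics/w2.png

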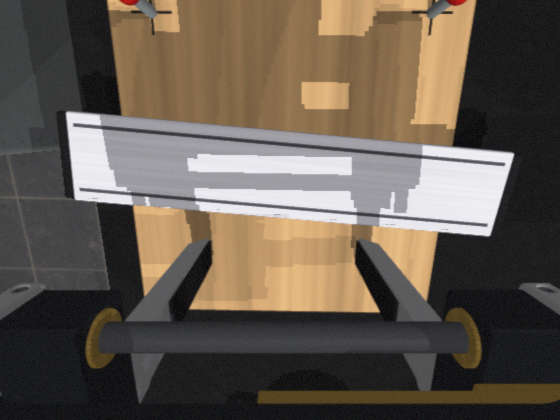

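The bar is just ahead of the fingertips in the picture (its -y edge runs from (75,200) to (490,235)), both fingers stand clear behind it, and the pin feet are at (152,13) and (430,13).

Call:
{"method": "arm_command", "body": {"commands": [[4,0,1,0,1],[8,0,2,0,1],[12,0,2,0,1],[16,0,2,0,1],[20,0,2,0,1],[24,0,2,0,1],[28,0,2,0,1],[32,0,2,0,1],[36,0,2,0,1],[40,0,2,0,1]]}}

```text
clock: 3.78
ee_pos: [445.2, -121.2, 121.0]
tool_rot: [2.2, 2.241, -0.001]
force: [-0.9, -4.3, 1.2]
width: 94.0
grasp_force: 2.2
```

```bash
cat > look.py <<'E'
from h import *
import sys
w,c=shot('wrist',sys.argv[1])
F=[];T=[];E=[]
for _ in range(5):
    s=bot.get_state();F.append(s['force']);T.append(s['ft_torque']);E.append(s['ee_pos']);cams.read_camera('wrist')
print('ee',np.mean(E,0).round(1),'sd',np.std(E,0).round(1),'F',np.mean(F,0).round(2),'T',np.mean(T,0).round(3),'yaw',2*np.arctan2(s['tool_rot'][1],s['tool_rot'][0])-np.pi/2)
hsv=cv2.cvtColor(w[:,:,::-1].copy(),cv2.COLOR_BGR2HSV)
m=((hsv[...,1]<45)&(hsv[...,2]>85)).astype(np.uint8)
m=cv2.morphologyEx(m,cv2.MORPH_CLOSE,np.ones((9,9)))
k,l,st,ce=cv2.connectedComponentsWithStats(m[:240]);i=1+st[1:,4].argmax();l=(l==i)
xs=np.arange(max(110,st[i,0]+15),min(450,st[i,0]+st[i,2]-15));t=np.array([np.where(l[:,x])[0].min() for x in xs])
a=np.polyfit(xs,t,1)
for _ in range(4):
    r=t-np.polyval(a,xs);g=abs(r)<max(2,np.median(abs(r))*2);a=np.polyfit(xs[g],t[g],1)
p,q=[onz(c,x,np.polyval(a,x),34) for x in (150,430)]
print('edge z34',p.round(1),q.round(1),'ang',np.arctan2(q[1]-p[1],q[0]-p[0]).round(4),g.mean().round(2),'line',np.polyval(a,[150,430]))
E
python3 look.py w3.png
```

```text
ee [ 445.2 -120.6  120.8] sd [0.1 0.  0.1] F [ 0.71 -1.93  1.2 ] T [-0.456 -0.044 -0.038] yaw -6.2650341166114885
edge z34 [368.3 -61.9  34. ] [526.5 -59.1  34. ] ang 0.0174 1.0 line [160. 160.]
```

Call:
{"method": "arm_command", "body": {"commands": [[3,0,0,0,1],[6,0,0,0,1],[9,0,0,0,1],[12,0,0,0,1],[15,0,0,0,1],[18,0,0,0,1],[21,0,0,0,1],[24,0,0,0,1],[27,0,0,0,1],[29,0,0,0,1]]}}

```text
clock: 4.92
ee_pos: [444.4, -91.7, 120.5]
tool_rot: [-2.201, -2.241, -0.0]
force: [0.2, -3.0, -0.4]
width: 93.8
grasp_force: 1.9
```

```bash
python3 look.py w4.png
```

```text
ee [444.4 -91.4 120.5] sd [0. 0. 0.] F [-0.11 -1.04 -0.06] T [-0.337  0.073  0.008] yaw -6.265093212968377
edge z34 [367.5 -32.1  34. ] [525.3 -29.3  34. ] ang 0.0177 1.0 line [160. 160.]
```

View pics/w4.png

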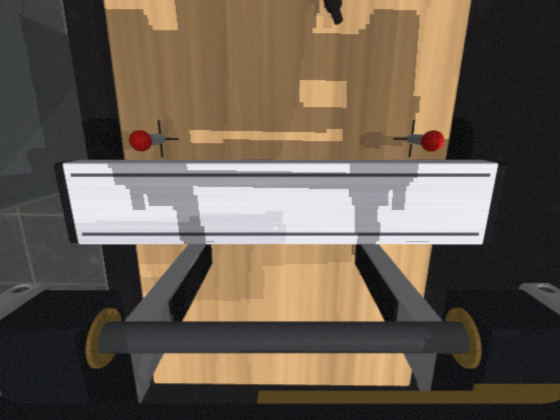

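The bar edge is at row 160–163 and parallel to the pins. The heads are at (141,140) and (432,140) and the crosses at (160,139) and (408,139).

```bash
python3 - <<'E'
from h import *
im=cv2.imread('pics/w4.png');c=cams.calibration('wrist');hsv=cv2.cvtColor(im,cv2.COLOR_BGR2HSV)
m=(((hsv[...,0]<6)|(hsv[...,0]>174))&(hsv[...,1]>150)&(hsv[...,2]>60)).astype(np.uint8)
k,l,st,ce=cv2.connectedComponentsWithStats(m)
for i in range(1,k):
    if st[i,4]>50:print(st[i],ce[i].round(1),onz(c,*ce[i],44).round(1))
for u in(160,408):print(onz(c,u,139.3,18).round(1))
print(im[155:168,280],[onz(c,280,v,z)[1].round(1) for v,z in((160,18),(163,34),(164,34))])
E
```

```text
[129 130  23  21 356] [140.  140.3] [367.8 -20.5  44. ]
[421 131  23  20 358] [432.1 140.6] [520.  -18.1  44. ]
[367.7 -21.1  18. ]
[518.  -18.5  18. ]
[[ 74 107 136]
 [ 73 110 137]
 [ 80 113 142]
 [ 80 114 142]
 [ 85 109 132]
 [101 102 108]
 [103 100 100]
 [120 116 114]
 [179 172 172]
 [226 222 222]
 [235 230 231]
 [238 232 233]
 [237 234 233]] [np.float64(-32.3), np.float64(-32.2), np.float64(-32.8)]
```

Call:
{"method": "arm_command", "body": {"commands": [[1,0,0,0,1],[2,0,0,0,1],[3,0,0,0,1],[4,0,0,0,1],[5,0,0,0,1],[6,0,0,0,1],[6.5,0,0,0,1],[7,0,0,0,1],[7.3,0,0,0,1],[7.6,0,0,0,1]]}}

```text
clock: 6.05
ee_pos: [444.3, -84.5, 120.5]
tool_rot: [-2.201, -2.241, -0.0]
force: [-0.5, -2.5, -1.6]
width: 94.1
grasp_force: 1.4
```

Call:
{"method": "arm_command", "body": {"commands": [[0.1,0,0,0,1],[0.2,0,0,0,1],[0.3,0,0,0,1],[0.4,0,0,0,1],[0.5,0,0,0,1],[0.6,0,0,0,1],[0.7,0,0,0,1],[0.8,0,0,0,1],[0.9,0,0,0,1],[1,0,0,0,1]]}}

```text
clock: 6.88
ee_pos: [444.4, -83.6, 120.6]
tool_rot: [-2.201, -2.241, -0.0]
force: [-0.7, -3.2, -3.2]
width: 94.0
grasp_force: 1.3
```

```bash
python3 look.py w5.png
```

```text
ee [444.4 -83.5 120.7] sd [0. 0. 0.] F [-0.4  -2.63 -2.46] T [-0.569  0.109  0.005] yaw -6.265158044507537
edge z34 [367.5 -24.   34. ] [525.4 -21.3  34. ] ang 0.0173 0.84 line [160.00069978 160.02106718]
```

Call:
{"method": "arm_command", "body": {"commands": [[0.1,0,0,0,1],[0.2,0,0,0,1],[0.3,0,0,0,1],[0.4,0,0,0,1],[0.5,0,0,0,1],[0.6,0,0,0,1],[0.7,0,0,0,1],[0.8,0,0,0,1],[0.9,0,0,0,1],[1,0,0,0,1]]}}

```text
clock: 8.02
ee_pos: [444.4, -82.6, 120.7]
tool_rot: [2.201, 2.241, 0.0]
force: [-0.5, -2.3, -2.6]
width: 94.1
grasp_force: 1.3
```

Call:
{"method": "arm_command", "body": {"commands": [[0.05,0,0,0,1],[0.1,0,0,0,1],[0.15,0,0,0,1],[0.2,0,0,0,1],[0.25,0,0,0,1],[0.3,0,0,0,1],[0.35,0,0,0,1],[0.4,0,0,0,1],[0.45,0,0,0,1],[0.5,0,0,0,1]]}}

```text
clock: 8.85
ee_pos: [444.4, -82.1, 120.7]
tool_rot: [2.201, 2.241, 0.0]
force: [0.7, -2.7, -3.4]
width: 93.9
grasp_force: 1.5
```

Call:
{"method": "arm_command", "body": {"commands": [[0.05,0,0,0,1],[0.1,0,0,0,1],[0.15,0,0,0,1],[0.2,0,0,0,1],[0.25,0,0,0,1],[0.3,0,0,0,1],[0.35,0,0,0,1],[0.4,0,0,0,1],[0.45,0,0,0,1],[0.5,0,0,0,1]]}}

```text
clock: 9.68
ee_pos: [444.4, -82.0, 120.7]
tool_rot: [2.201, 2.241, -0.001]
force: [-0.3, -5.1, -2.7]
width: 93.8
grasp_force: 2.7
```

```bash
python3 look.py w6.png
```

```text
ee [444.4 -82.  120.7] sd [0. 0. 0.] F [ 0.11 -5.45 -2.15] T [-1.119  0.027 -0.007] yaw 0.01793499636040652
edge z34 [367.5 -22.5  34. ] [525.5 -19.9  34. ] ang 0.0167 0.83 line [159.9509554  160.12773691]
```

Call:
{"method": "arm_command", "body": {"commands": [[0.05,0,0,0,1],[0.1,0,0,0,1],[0.15,0,0,0,1],[0.2,0,0,0,1],[0.25,0,0,0,1],[0.3,0,0,0,1],[0.35,0,0,0,1],[0.35,0,0,0,1],[0.35,0,0,0,1],[0.35,0,0,0,1]]}}

```text
clock: 10.82
ee_pos: [444.4, -81.9, 120.8]
tool_rot: [2.201, 2.24, -0.002]
force: [-0.6, -5.7, -3.2]
width: 94.1
grasp_force: 3.1
```

```bash
python3 look.py w7.png
```

```text
ee [444.4 -81.9 120.8] sd [0. 0. 0.] F [-0.18 -6.13 -2.64] T [-1.273  0.058 -0.025] yaw 0.01796086579815248
edge z34 [367.5 -22.5  34. ] [525.5 -19.8  34. ] ang 0.0171 0.8 line [159.98373523 160.04229543]
```

Call:
{"method": "arm_command", "body": {"commands": [[0.1,0,0,0,1],[0.2,0,0,0,1],[0.3,0,0,0,1],[0.4,0,0,0,1],[0.5,0,0,0,1],[0.6,0,0,0,1],[0.7,0,0,0,1],[0.8,0,0,0,1],[0.8,0,0,0,1],[0.8,0,0,0,1]]}}

```text
clock: 11.95
ee_pos: [444.4, -81.6, 120.9]
tool_rot: [2.2, 2.24, -0.003]
force: [-0.1, -7.7, -2.0]
width: 93.8
grasp_force: 3.9
```

```bash
python3 look.py w8.png
```

```text
ee [444.4 -81.7 120.9] sd [0. 0. 0.] F [-0.47 -7.66 -1.92] T [-1.607  0.076 -0.028] yaw 0.01799421806153978
edge z34 [367.5 -22.4  34. ] [525.5 -19.8  34. ] ang 0.0165 0.83 line [159.94311103 160.15147961]
```

Call:
{"method": "arm_command", "body": {"commands": [[0.15,0,0,0,1],[0.3,0,0,0,1],[0.45,0,0,0,1],[0.6,0,0,0,1],[0.75,0,0,0,1],[0.9,0,0,0,1],[1.05,0,0,0,1],[1.2,0,0,0,1],[1.2,0,0,0,1],[1.2,0,0,0,1]]}}

```text
clock: 13.08
ee_pos: [444.4, -81.4, 121.0]
tool_rot: [2.198, 2.238, -0.006]
force: [-1.1, -9.8, -1.6]
width: 93.8
grasp_force: 5.3
```

```bash
python3 look.py w9.png
```

```text
ee [444.4 -81.4 121.1] sd [0. 0. 0.] F [ -0.44 -10.38  -2.16] T [-2.082  0.153 -0.   ] yaw 0.01797511340321556
edge z34 [367.5 -22.3  34. ] [525.5 -19.7  34. ] ang 0.0165 0.83 line [159.9402708  160.16167132]
```

Call:
{"method": "arm_command", "body": {"commands": [[0.1,0,0,0,1],[0.2,0,0,0,1],[0.3,0,0,0,1],[0.4,0,0,0,1],[0.5,0,0,0,1],[0.5,0,0,0,1],[0.5,0,0,0,1],[0.5,0,0,0,1],[0.5,0,0,0,1],[0.5,0,0,0,1]]}}

```text
clock: 14.22
ee_pos: [444.4, -81.2, 121.1]
tool_rot: [2.198, 2.238, -0.007]
force: [-0.2, -11.4, -1.6]
width: 94.0
grasp_force: 5.8
```

```bash
python3 look.py w10.png
```

```text
ee [444.4 -81.2 121.1] sd [0. 0. 0.] F [ -0.86 -11.61  -2.34] T [-2.329  0.208 -0.008] yaw 0.017963410424098214
edge z34 [367.5 -22.3  34. ] [525.5 -19.7  34. ] ang 0.0164 0.83 line [159.93627515 160.17382827]
```

Call:
{"method": "arm_command", "body": {"commands": [[-1,0,0,0,1],[-2.5,0,0,0,1],[-5,0,0,0,1],[-9,0,0,0,1],[-15,0,0,0,1],[-22,0,0,0,1],[-22,0,-20,0,1],[-22,0,-55,0,1],[-22,0,-90,0,1],[-22,0,-120,0,1]]}}

```text
clock: 15.35
ee_pos: [444.8, -100.9, 242.8]
tool_rot: [2.201, 2.241, 0.002]
force: [-0.1, -0.2, 0.3]
width: 93.8
grasp_force: 0.0
```

Call:
{"method": "arm_command", "body": {"commands": [[38,1,-20,0,1],[76,2,-40,0,1],[114,4,-50,0,1],[152,5,-50,0,1],[190,6,-50,0,1],[228,7,-50,0,1],[266,9,-50,0,1],[304,11,-50,0,1],[342,13,-50,0,1],[380,14,-50,0,1]]}}

```text
clock: 16.18
ee_pos: [451.7, 281.3, 290.8]
tool_rot: [-2.201, -2.241, -0.001]
force: [0.5, -0.6, -0.3]
width: 94.2
grasp_force: 0.0
```

Call:
{"method": "arm_command", "body": {"commands": [[25,1,0,0,1],[50,1,0,0,1],[65,1,0,0,1],[70,1,0,0,1],[70,1,0,0,1],[70,1,0,0,1],[70,1,0,0,1],[70,1,0,0,1],[70,1,0,0,1],[70,1,0,0,1]]}}

```text
clock: 17.02
ee_pos: [451.8, 348.7, 291.0]
tool_rot: [2.203, 2.24, 0.001]
force: [-0.1, -0.4, 0.3]
width: 94.5
grasp_force: 0.0
```

```bash
python3 - <<'E'
from h import *
w,c=shot('wrist','w11.png');s=bot.get_state();print(s['ee_pos'],s['tool_rot'],s['joint_positions'])
hsv=cv2.cvtColor(w[:,:,::-1].copy(),cv2.COLOR_BGR2HSV)
m=(((hsv[...,0]<8)|(hsv[...,0]>172))&(hsv[...,1]>120)&(hsv[...,2]>60)).astype(np.uint8)
k,l,st,ce=cv2.connectedComponentsWithStats(m)
for i in range(1,k):
    if st[i,4]>200:
        (u,v),r=cv2.minEnclosingCircle(np.argwhere(l==i)[:,::-1].astype(np.float32))
        cd=cams.calibration('side')
        print(st[i],ce[i],(u,v),r,onz(c,u,v,86).round(1),'tri',tri([ray(c,u,v),ray(cd,261.9,267.5)]).round(1))
E
```

```text
[451.7676715  348.87909102 290.94546453] [2.20231144e+00 2.24029906e+00 6.20132121e-04] [5.58261783e-01 1.35851924e-01 1.34043010e+00 1.66727493e-05
 1.66490859e+00 5.41162287e-01]
[ 252  169   65   65 3270] [284.14587156 201.13577982] (284.0844421386719, 201.02633666992188) 32.56819152832031 [452.1 355.9  86. ] tri [452.6 356.   85.3]
```

View pics/w11.png

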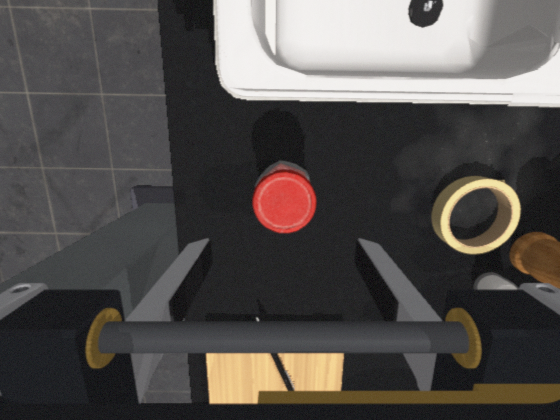

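The lid is centred at (284,201) with a 32 px radius. The jar is midway between the fingers, with no obstacle near them; the tape roll is at (476,215).

Call:
{"method": "arm_command", "body": {"commands": [[4,0,25,0,1],[7,0,55,0,1],[7,0,85,0,1],[7,0,110,0,1],[7,0,130,0,1],[7,0,145,0,1],[7,0,154,0,1],[7,0,158,0,1],[7,0,158,0,1],[7,0,158,0,1]]}}

```text
clock: 17.9
ee_pos: [452.0, 356.7, 133.7]
tool_rot: [2.201, 2.241, 0.003]
force: [0.1, 1.1, 0.1]
width: 94.1
grasp_force: 0.0
```

Call:
{"method": "arm_command", "body": {"commands": [[0,0,0,0,0.8],[0,0,0,0,0.7],[0,0,0,0,0.5],[0,0,0,0,0.4],[0,0,0,0,0.4],[0,0,0,0,0.4],[0,0,0,0,0.4],[0,0,0,0,0.4],[0,0,0,0,0.4],[0,0,0,0,0.4]]}}

```text
clock: 18.73
ee_pos: [452.0, 356.6, 133.3]
tool_rot: [2.201, 2.241, 0.002]
force: [0.8, 0.5, 2.7]
width: 64.4
grasp_force: 30.0
```

Call:
{"method": "arm_command", "body": {"commands": [[0,0,-3,0,0.4],[0,0,-8,0,0.4],[0,0,-16,0,0.4],[0,0,-28,0,0.4],[0,0,-42,0,0.4],[0,0,-56,0,0.4],[0,0,-68,0,0.4],[0,0,-76,0,0.4],[0,0,-80,0,0.4],[0,0,-80,0,0.4]]}}

```text
clock: 19.57
ee_pos: [451.9, 356.7, 214.2]
tool_rot: [2.201, 2.241, 0.004]
force: [-0.1, 0.1, -4.0]
width: 64.3
grasp_force: 30.0
```

Call:
{"method": "arm_command", "body": {"commands": [[-10,0,0,0,0.4],[-30,-1,0,0,0.4],[-60,-2,0,0,0.4],[-90,-3,0,0,0.4],[-120,-4,0,0,0.4],[-150,-5,0,0,0.4],[-180,-6,0,0,0.4],[-210,-7,0,0,0.4],[-240,-8,0,0,0.4],[-265,-9,0,0,0.4]]}}

```text
clock: 20.4
ee_pos: [446.0, 88.9, 211.5]
tool_rot: [-2.202, -2.24, 0.004]
force: [0.3, -1.1, -2.7]
width: 64.4
grasp_force: 30.0
```

Call:
{"method": "arm_command", "body": {"commands": [[-25,-1,0,0,0.4],[-50,-2,0,0,0.4],[-75,-3,0,0,0.4],[-97,-4,0,0,0.4],[-115,-5,0,0,0.4],[-128,-5,0,0,0.4],[-136,-6,0,0,0.4],[-139,-6,0,0,0.4],[-139,-6,0,0,0.4],[-139,-6,0,0,0.4]]}}

```text
clock: 21.23
ee_pos: [443.5, -47.4, 212.3]
tool_rot: [-2.2, -2.241, -0.0]
force: [0.5, 0.7, -2.1]
width: 64.3
grasp_force: 30.0
```

```bash
python3 - <<'E'
from h import *
w,c=shot('wrist','w12.png');
a,cs=shot('scene','a2.png')
F=[];
for _ in range(4): s=bot.get_state();F.append(s['force']);cams.read_camera('side')
print(s['ee_pos'],s['tool_rot'],np.mean(F,0))
cv2.imwrite('pics/j2.png',np.vstack([cv2.resize(a[190:330,180:400],(800,509))[:300,:,::-1],cv2.resize(w,(400,300))[:,:,::-1].repeat(1,0) if 0 else np.hstack([cv2.resize(w,(400,300)),np.zeros((300,400,3),np.uint8)])[:,:,::-1]]))
E
```

```text
[443.79098343 -47.13179947 212.69103155] [-2.20003594e+00 -2.24249259e+00 -3.16868679e-04] [ 0.16423862 -0.19533015 -3.28678325]
```

View pics/w12.png

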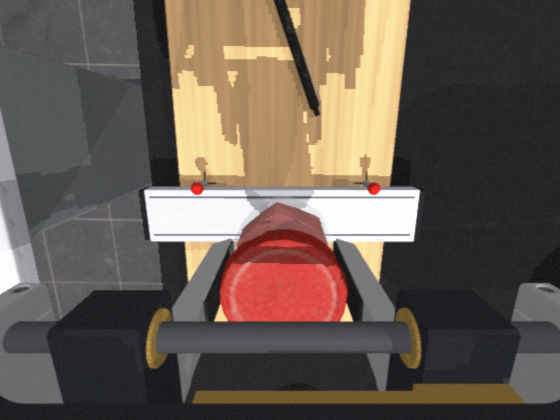

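The bar lies against both pins (heads at (197,188) and (374,188)), and its middle is under the jar at column 283.

Call:
{"method": "arm_command", "body": {"commands": [[0,0,5,0,0.4],[0,0,11,0,0.4],[0,0,17,0,0.4],[0,0,23,0,0.4],[0,0,29,0,0.4],[0,0,34,0,0.4],[0,0,38,0,0.4],[0,0,40,0,0.4],[0,0,41,0,0.4],[0,0,41,0,0.4]]}}

```text
clock: 22.37
ee_pos: [443.8, -47.7, 171.5]
tool_rot: [-2.201, -2.241, -0.0]
force: [-0.3, -0.0, -3.0]
width: 64.4
grasp_force: 30.0
```

Call:
{"method": "arm_command", "body": {"commands": [[0,0,0.2,0,0.4],[0,0,0.4,0,0.4],[0,0,0.6,0,0.4],[0,0,0.8,0,0.4],[0,0,1,0,0.4],[0,0,1.2,0,0.4],[0,0,1.4,0,0.4],[0,0,1.6,0,0.4],[0,0,1.8,0,0.4],[0,0,2,0,0.4]]}}

```text
clock: 23.2
ee_pos: [443.8, -47.7, 169.6]
tool_rot: [-2.201, -2.241, -0.0]
force: [0.1, 0.8, -3.1]
width: 64.8
grasp_force: 30.0
```

Call:
{"method": "arm_command", "body": {"commands": [[0,0,0.2,0,0.4],[0,0,0.4,0,0.4],[0,0,0.6,0,0.4],[0,0,0.8,0,0.4],[0,0,1,0,0.4],[0,0,1.2,0,0.4],[0,0,1.4,0,0.4],[0,0,1.6,0,0.4],[0,0,1.6,0,0.4],[0,0,1.6,0,0.4]]}}

```text
clock: 24.03
ee_pos: [443.8, -47.7, 168.0]
tool_rot: [-2.201, -2.241, -0.0]
force: [-0.3, -0.2, -3.2]
width: 64.6
grasp_force: 30.0
```

Call:
{"method": "arm_command", "body": {"commands": [[0,0,0.15,0,0.4],[0,0,0.3,0,0.4],[0,0,0.45,0,0.4],[0,0,0.6,0,0.4],[0,0,0.75,0,0.4],[0,0,0.9,0,0.4],[0,0,1,0,0.4],[0,0,1,0,0.4],[0,0,1,0,0.4],[0,0,1,0,0.4]]}}

```text
clock: 24.87
ee_pos: [443.8, -47.7, 167.2]
tool_rot: [2.201, 2.241, 0.0]
force: [-0.9, -0.2, -2.4]
width: 64.1
grasp_force: 30.0
```

Call:
{"method": "arm_command", "body": {"commands": [[0,0,0.1,0,0.4],[0,0,0.2,0,0.4],[0,0,0.3,0,0.4],[0,0,0.4,0,0.4],[0,0,0.5,0,0.4],[0,0,0.6,0,0.4],[0,0,0.7,0,0.4],[0,0,0.7,0,0.4],[0,0,0.7,0,0.4],[0,0,0.7,0,0.4]]}}

```text
clock: 25.7
ee_pos: [443.9, -47.8, 167.1]
tool_rot: [2.201, 2.241, 0.0]
force: [-2.8, 0.9, 4.7]
width: 64.4
grasp_force: 30.0
```

Call:
{"method": "arm_command", "body": {"commands": [[0,0,-0.2,0,0.4],[0,0,-0.3,0,0.4],[0,0,-0.3,0,0.66],[0,0,-0.3,0,0.7],[0,0,-0.3,0,0.8],[0,0,-0.3,0,0.9],[0,0,-0.3,0,1],[0,0,-0.3,0,1],[0,0,-0.3,0,1],[0,0,-0.3,0,1]]}}

```text
clock: 26.53
ee_pos: [443.8, -47.7, 166.6]
tool_rot: [-2.201, -2.241, -0.0]
force: [0.2, 1.2, 0.5]
width: 93.7
grasp_force: 0.0
```

```bash
python3 - <<'E'
from h import *
w,c=shot('wrist','w13.png');s=bot.get_state();print(s['ee_pos'],s['width'],s['force'],s['grasp_force'])
E
```

```text
[443.80159147 -47.74040067 166.60383633] 94.12769663692362 [ 0.28160934 -0.36455208 -0.57849899] 0.0
```

View pics/w13.png

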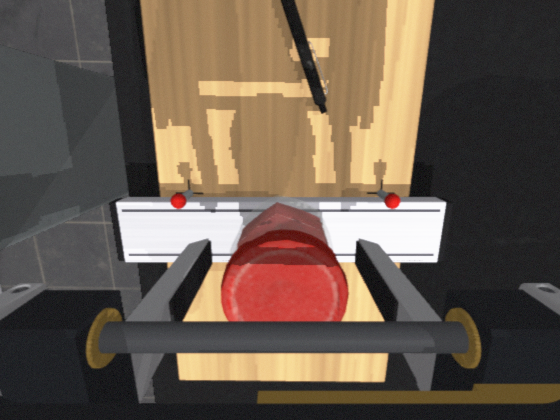

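The fingers are clear of the jar, which stands upright on the bar, and the bar is still against both pins at (178,201) and (392,201). I'll rise straight up.

Call:
{"method": "arm_command", "body": {"commands": [[0,0,-5,0,1],[0,0,-15,0,1],[0,0,-30,0,1],[0,0,-50,0,1],[0,0,-70,0,1],[0,0,-90,0,1],[0,0,-110,0,1],[0,0,-125,0,1],[0,0,-135,0,1],[0,0,-135,0,1]]}}

```text
clock: 27.42
ee_pos: [444.6, -47.9, 305.1]
tool_rot: [2.198, 2.238, 0.005]
force: [0.3, -0.7, -0.1]
width: 93.9
grasp_force: 0.0
```

```bash
python3 - <<'E'
from h import *
w,c=shot('wrist','w14.png');im=w[:,:,::-1].copy();hsv=cv2.cvtColor(im,cv2.COLOR_BGR2HSV)
m=(((hsv[...,0]<6)|(hsv[...,0]>174))&(hsv[...,1]>120)&(hsv[...,2]>60)).astype(np.uint8)
k,l,st,ce=cv2.connectedComponentsWithStats(m)
P=[]
for i in range(1,k):
    if st[i,4]>30:
        z=44 if st[i,4]<500 else 120;p=onz(c,*ce[i],z);print(st[i],p.round(1))
        if z==44:P.append((ce[i],p))
for u in (200,370):
    g=[(v,im[v,u].tolist()) for v in range(150,215)]
    v=next(v for v,q in g if max(q)-min(q)<18 and min(q)>90);e=onz(c,u,v,18);print(u,v,e.round(1),onz(c,u,v,34).round(1))
E
```

```text
[212 167  10   9  62] [368.1 -20.8  44. ]
[344 168   9   8  59] [520.2 -18.3  44. ]
[ 249  180   66   67 3467] [443.5 -47.6 120. ]
200 171 [341.8 -25.   18. ] [346.1 -22.5  34. ]
370 171 [554.  -21.5  18. ] [549.1 -19.2  34. ]
```

View pics/w14.png

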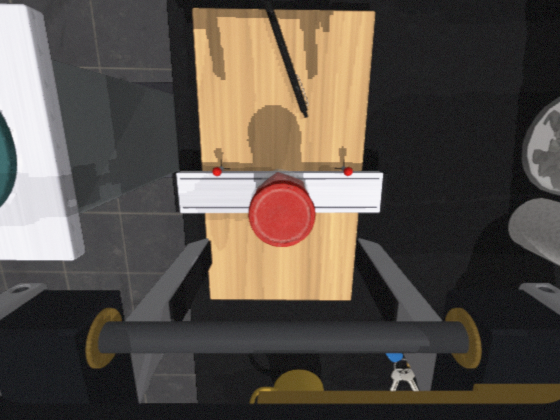

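The jar stands at (443.5, -47.6) on the middle of the bar, the edge is on both pins within measurement error, and the bystanders in view (pen, mug, keys) are unmoved. I'll hand in now.

```bash
python3 -c "
from bench import bot
print(bot.finish_job())"
```

```text
the job is handed in; nothing more can be done
None
```

I handed the job in at about 27 s of the 72 s allowed: the straightedge was pressed on both pins (an estimated 4.3–5.7 N each, from the wrist force) and the jam jar stands upright on its middle; `finish_job` returned no verdict.

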